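Couple two small-parts cases into a column on the bench dock

ROBOT

A 6-joint arm with a two-finger parallel gripper is mounted at the origin on the work surface; the furniture and walls round the work are solid. World frame = base frame: x ahead of the robot, y to its left, z up, the work surface at z = 0. Lengths are in m, angles in rad, forces in N, time in s.
With the tool pointing down it reaches from about 0.375 to 0.9 m from the base axis. Payload 3.1 kg.
Tool frame: the origin (TCP) lies between the finger pads; the fingertips stand 8 mm ahead of it and the grasp point (between the pads) lies 11 mm behind it; z points along the fingers, y is the line along which they close (so a half turn about z gives the same grasp; the last joint's range is limited). The gripper opens to 85 mm and grips with 20 to 120 N. Pads are 22 mm wide; open, the fingers measure 114 mm over their backs; the gripper's body (76 mm by 85 mm) begins 54 mm behind the grasp point. The pads swing forward as they close: fully open they stand 13 mm farther back than shut.
Start: joints at [-1.458, 0.527, 1.433, -0, 1.181, -0.178], TCP at [0.18, -0.599, 0.239] pointing down, gripper open.
Joint ranges: [-3.08, 3.08], [-0.75, 2.2], [0.22, 2.44], [-1.43, 4.57], [0, 2.65], [-2.85, 2.85]. Speed limits (rad/s): [2.79, 2.79, 3.14, 3.14, 3.14, 3.14].

INTERFACE

Orientations are given as a unit quaternion [x, y, z, w].
In Python, from station import readout, cams, sign_off gives the robot as it stands.
- The arm moves only by the tool send_rows, never from a script. Its argument "commands" is text: rows parted by semicolons, each of 5 numbers parted by spaces: the finger opening in mm, from 0 to 85.4, then the shift along the tool's x, y, z each as a share of 0.02 m, from -1 to 1, then the turn about the tool's z as a share of 4 degrees, from -1 to 1. In form: grip dx dy dz spin; .... A call has 1 to 20 rows; each row shifts and turns the commanded pose from where the row before left it, along the tool's axes as they then stand; what a row does not reach is not made up. A row lasts 1/12 s, in which the tool goes at most 41.7 mm and 7.16 degrees, less where a joint would pass 70% of its speed; a pose out of reach is approached as far as the arm can. A call with a number of a shift or a turn outside -1 to 1 is refused whole. A call with a gripper value outside its range is refused whole. The fingers move at their own pace and stop on an object; "grip_force" is the grip in N (left out, the last holds). Time passes only in rows, so rows that do not move let the fingers close. It gives the time, the measured TCP pose, the force, the opening and the grip force at its end, in the units of the state.
- readout.sense(): the state, without advancing time (a new reading comes with each control period).
- cams.snapshot(name): name is "side" or "top" or "wrist"; returns a dict with "pixels" (420x560x3 uint8, red, green, blue), "intrinsics" (3x3 intrinsics, pixels), "dist" ([k1, k2, p1, p2, k3] as OpenCV has them; the pictures are not rectified), "eye" and "rotation" of the camera in the world. Camera axes: x right, y down, z forward; pixel columns grow to the right and rows downward; lengths in m; the calibration is good to about 2 mm. A picture is of the moment at which its call begins. There is no depth.
- sign_off(): hands the job in; it is judged then, once.
The state is a dict: "t": time; "q": joint angles; "qd": joint speeds; "tau": joint torques, N m; "tcp_pos": TCP position; "tool_rot": TCP orientation; "force": force on the tool from outside, world axes, zero at the start; "ft_torque": the same for the moment, N m; "finger_gap": opening from 0.0 (shut) to 1.0 (fully open); "gripper_force": force on a finger pad.
Only numpy, scipy, OpenCV 4.12 (cv2) and the standard library are available. Lean on these libraries where they do the work, as an engineer would, in place of code of your own. Each camera call takes 0.05 s, during which the arm holds its last target. There are 200 camera calls.

TASK

Build the case column on the aluminium dock plate with the rails that is screwed to the bench: the deep case first, because it is the heavier, then the shallow case on top of it. Set each case down squarely on the rails a little short of home, on the robot's side, and let go of it there; then, without gripping it, push it back from the front until its lugs are hard against the end of the rails and the spring catch has snapped up behind it - firmly, but do not ram it. Leave the mug, the small carton and the screwdriver where they are.

Things in the scene. Friction and masses are not known exactly. Their poses are not given: they have to be found in the camera images.
- dock: Flat aluminium dock plate with black rails, screwed to the bench, 118 x 100 mm, 14 mm thick; origin at the centre of its underside, on the bench, z up. +x is the direction in which a case is pushed home: away from the robot, give or take 20 degrees. Home of the deep case: its origin 14 mm above this one, x = y = 0, same yaw.
- dock_top (a point): Centre of the dock's top face, 14 mm up; axes as dock. On it two black rails along x, 9 mm high, outer flanks at y = +-18.5 mm. Lips stand out from them to y = +-24.5 mm at x = -31..-13 and +25..+41 mm, undersides 5.5 mm up. Between these and before x = -31 there are no lips. The deep case's lid bears the same rails and lips.
- dock_stop (a point): Hard stop: from here (x = +41 to +47 mm in the dock's frame) solid end blocks close both rails; the far lugs that have slid under the far lips end up against them. The rails' near ends are open. Same on the lids.
- deep_case: The deep one of two closed small-parts cases: grey with fine dark side grooves, black rails on the lid, 110 (x) x 60 (y) mm, 58 mm high to the lid face, 67 mm over the lid's rails; 0.4 to 0.8 kg. Origin at the centre of its underside, z up; -x is its front, turned roughly to the robot. Grip it across the 60 mm width.
- shallow_case: The shallow case, same make, 110 (x) x 60 (y) mm, 38 mm high to the lid face, 47 mm over the lid's rails, no side grooves; 0.25 to 0.5 kg. Origin, axes, underside and lid rails as for the deep case. Home: its origin 58 mm above the deep case's, x = y = 0 in its frame, same yaw.
- deep_lugs (a point): Underside of the deep case, between its far lugs. The underside is hollow, 10 mm deep, between side skirts with inner faces at y = +-26.5 mm. Four lugs, 4 mm high and 14 mm long, point inwards from the skirts' feet to y = +-20.5 mm, centred at x = +34 and -22 mm of the case: 2 mm play each side of the rails.
- shallow_lugs (a point): The same place on the shallow case. How cases couple: let the lugs down where there are no lips, so about 22 mm short of home (18 to 28 mm short, towards -x, will do; elsewhere they land on the lips 9 mm too high), let go, then slide the case along +x, lugs under the lips, up to the stop.
- deep_front (a point): Middle of the deep case's front face (55 mm from the origin), 15 mm above its underside: push here, 10 to 25 mm up, along +x, and it slides without tipping. Two latches stand 3 mm proud at y = +-20 mm, higher up.
- shallow_front (a point): The same point on the shallow case's front face.
- deep_lid (a point): Centre of the deep case's lid face, 58 mm above its origin; rails, lips, end blocks and catch stand here as on the dock's top.
- dock_catch (a joint): Steel spring tongue between the dock's rails, 12 mm wide, rising from its hinge at x = -28 mm to 7 mm high at its tip, x = -4 mm. Rad: 0 = up; pressed down to 0.17 by a rib under the case over the last 20 mm, for which the push is about 4 to 14 N; at home it snaps up to 0 behind the rib, and further pushing meets the hard stop.
- deep_catch (a joint): The same spring tongue on the deep case's lid; the shallow case rides over it.
- mug: White mug, 97 mm high, standing beyond the work on the left; bystander. Origin at the centre of its foot.
- small_box: Small brown carton, 96 x 75 x 48 mm, at the far left of the bench; bystander. Origin at the centre of its underside.
- screwdriver: Cross-head screwdriver, 173 mm long, lying beyond the dock; bystander. Origin under its middle.
Things that resemble listed ones, but are neither listed nor needed, are in the scene too. What is shaped like the shallow_case but turquoise or yellow is not meant.

How it is judged:
By the outcome, as a careful person would: the job done as asked, in the order asked, and still so for the second after the job is handed in, with the robot touching nothing.
It also fails if it takes over 72 s, if anything falls off the work surface, if the arm or the gripper's body presses on something with over 40 N, if the wrist force passes 120 N, or if a joint passes its speed limit or range.

## Working session

There is one attempt and no reset: what is moved stays moved. The work goes in short steps, Python scripts to look and compute and a tool call to move; the robot and the scene stay as the last step left them, time stands still between calls to the robot, and variables do not carry over. Pictures are saved under pics/ and viewed, at most 10 in all, crops included, and the job is handed in when it is done.

Besides the shell and the picture viewer there is one more tool, called after "Emit:" by a JSON object that holds its "method" and its "body". send_rows: Moves the arm, as the interface text tells. Its arguments: {"type":"object","properties":{"commands":{"type":"string"},"grip_force":{"type":"number"}},"required":["commands"]}

```bash
mkdir -p pics; ls
python3 - <<'E'
from station import readout,cams
import cv2,numpy as np,json
s=readout.sense();print({k:np.round(v,3).tolist() for k,v in s.items()})
for n in ["side","top"]:
    c=cams.snapshot(n);cv2.imwrite(f"pics/{n}0.png",c["pixels"][...,::-1]);
    print(n,c["intrinsics"],c["dist"],c["eye"],c["rotation"])
E
```

```text
pics
{'t': 0.0, 'q': [-1.458, 0.528, 1.434, -0.0, 1.181, -0.178], 'qd': [-0.0, -0.001, -0.001, 0.001, -0.001, 0.001], 'tau': [-0.001, -44.236, -17.802, -0.0, 0.008, -0.0], 'tcp_pos': [0.18, -0.598, 0.238], 'tool_rot': [0.989, 0.145, 0.0, -0.001], 'force': [-0.146, -0.233, 0.021], 'ft_torque': [-0.031, -0.054, -0.012], 'gripper_force': 0.0, 'finger_gap': 1.001}
side [[414.69148004   0.         279.77710888]
 [  0.         414.69148004 202.01098227]
 [  0.           0.           1.        ]] [0.03541167 0.         0.         0.         0.        ] [ 0.36123414 -1.13793165  0.58795702] [ 0.84326989 -0.04583778  0.02286042 -0.5350441 ]
top [[453.11590224   0.         279.92806225]
 [  0.         453.11590224 208.89963319]
 [  0.           0.           1.        ]] [-0.14564542  0.          0.          0.          0.        ] [ 0.20532722 -0.0250416   1.41290494] [-0.70180867  0.70650662 -0.06387792  0.06505844]
```

View pics/top0.png

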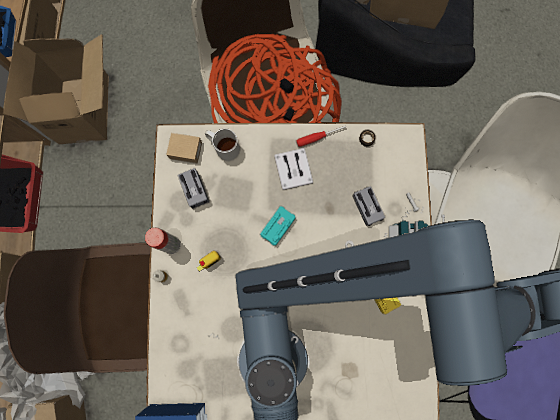

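View pics/side0.png

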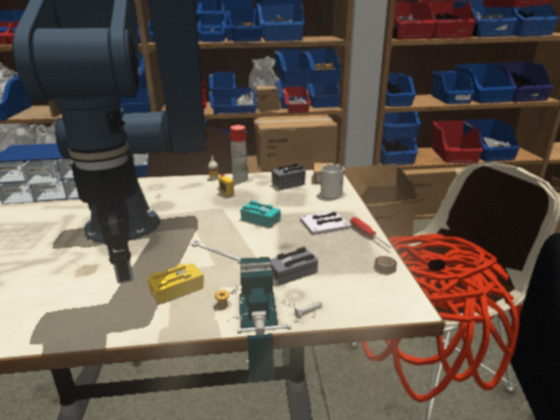

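Run:
```python
import cv2,numpy as np
t=cv2.imread("pics/top0.png");s=cv2.imread("pics/side0.png")
def c(im,x,y,w,h,k=5): return cv2.resize(im[y:y+h,x:x+w],(400,300),interpolation=cv2.INTER_CUBIC)
m=np.vstack([np.hstack([c(t,155,160,80,60),c(t,255,140,80,60)]),np.hstack([c(t,330,178,80,60),np.hstack([cv2.resize(s[155:215,265:305],(200,300),interpolation=2),cv2.resize(s[235:295,272:322],(200,300)[::1],interpolation=2)])])])
cv2.imwrite("pics/m1.png",m)
```

```text
(no output)
```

View pics/m1.png

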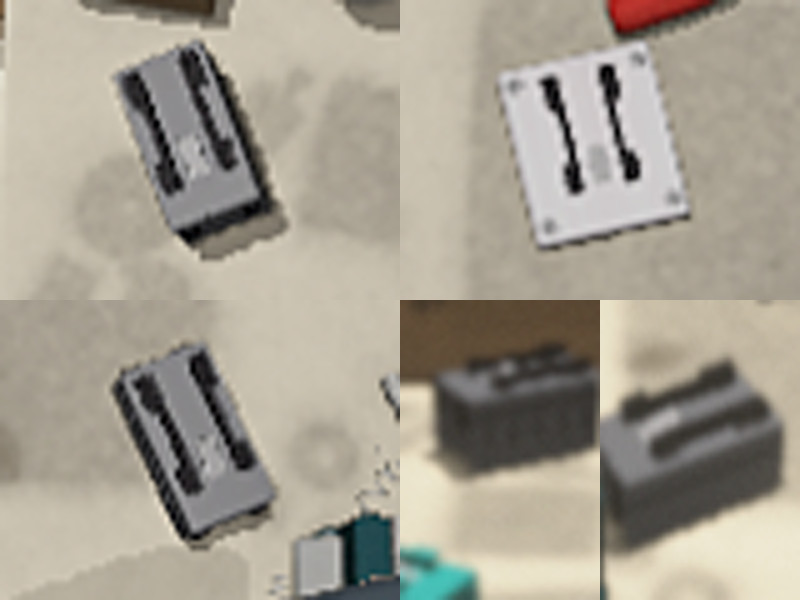

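```bash
cat > h.py <<'E'
import numpy as np,cv2
from scipy.spatial.transform import Rotation as R
from station import readout,cams
def unproj(c,px,z):
    px=np.atleast_2d(px).astype(float)
    n=cv2.undistortPoints(px[:,None],np.array(c["intrinsics"]),np.array(c["dist"]))[:,0]
    d=R.from_quat(c["rotation"]).apply(np.c_[n,np.ones(len(n))])
    e=np.array(c["eye"]);return e+d*((z-e[2])/d[:,2])[:,None]
def proj(c,P):
    Rm=R.from_quat(c["rotation"]).inv(); p=Rm.apply(np.atleast_2d(P)-c["eye"])
    return cv2.projectPoints(p,np.zeros(3),np.zeros(3),np.array(c["intrinsics"]),np.array(c["dist"]))[0][:,0]
def fit(P):
    "P: far-left, far-right, near-right, near-left -> centre, yaw, size"
    P=P[:,:2];c=P.mean(0);v=(P[0]+P[1]-P[2]-P[3])/2;w=(P[0]+P[3]-P[1]-P[2])/2
    return np.round([*c,np.degrees(np.arctan2(v[1],v[0])),np.degrees(np.arctan2(-w[0],w[1])),np.hypot(*v)*1e3,np.hypot(*w)*1e3],4)
E
python3 - <<'E'
from h import *
c=cams.snapshot("top")
def q(pts,x,y): return (np.array(pts,float)+.5)/5-.5+[x,y]
print("deep",fit(unproj(c,q([(118,73),(200,40),(266,198),(180,232)],155,160),.058)))
print("dock",fit(unproj(c,q([(98,72),(245,42),(292,213),(140,247)],255,140),.014)))
print("shal",fit(unproj(c,q([(118,75),(207,42),(275,190),(187,228)],330,178),.038)))
E
```

```text
deep [  0.5273   0.2452  23.1415  21.8127 109.8149  55.8155]
dock [ 5.959000e-01 -6.730000e-02  1.324470e+01  1.211810e+01  1.179856e+02
  9.807350e+01]
shal [  0.472   -0.3003  22.1863  21.3396 103.2148  60.7682]
```

Candidates (top picture): grey case with side grooves at (193,187) is the deep one. The plain grey one at (369,206) is the shallow one. The turquoise (278,226) and yellow (386,303) cases are decoys. The dock is at (294,169). The close crops confirm grooves on the left grey case only, and the measured sizes match. I'll move over the shallow case first and look from there.

Emit:
{"method": "send_rows", "body": {"commands": "85 0 0 0 -0.73;85 0 0 0 -0.73;85 1 -0.54 0 0;85 1 -0.54 0 0;85 1 -0.54 0 0;85 1 -0.54 0 0;85 1 -0.54 0 0;85 1 -0.54 0 0;85 1 -0.54 0 0;85 1 -0.54 0 0;85 1 -0.54 0 0;85 1 -0.54 0 0;85 1 -0.54 0 0;85 1 -0.54 0 0;85 1 -0.54 0 0;85 1 -0.54 0 0;85 1 -0.54 0 0;85 1 -0.54 0 0;85 1 -0.54 0 0;85 0 0 0 0"}}

```text
t: 1.82
tcp_pos: [0.4248, -0.2953, 0.2391]
tool_rot: [0.98, 0.197, 0.0, -0.001]
force: [-0.2, 0.0, 0.6]
finger_gap: 0.995
gripper_force: 0.0
```

Run:
```python
from h import *
import pickle
D={}
for n in ["wrist","top","side"]:
    D[n]=cams.snapshot(n)
pickle.dump(D,open("s1.pkl","wb"))
w=D["wrist"];print(w["eye"],R.from_quat(w["rotation"]).as_matrix()[:,2])
t=D["top"]["pixels"][150:255,330:450];
im=np.hstack([cv2.resize(w["pixels"],(400,300),interpolation=cv2.INTER_AREA),cv2.resize(t,(400,350),interpolation=2)[:300]])
b=np.hstack([cv2.resize(D["side"]["pixels"],(400,300),interpolation=cv2.INTER_AREA),cv2.resize(D["side"]["pixels"][230:340,200:347],(400,300),interpolation=2)])
cv2.imwrite("pics/m2.png",np.vstack([im,b])[...,::-1])
```

```text
[ 0.49101967 -0.26797638  0.3733797 ] [-0.25867921 -0.10546942 -0.96018814]
```

View pics/m2.png

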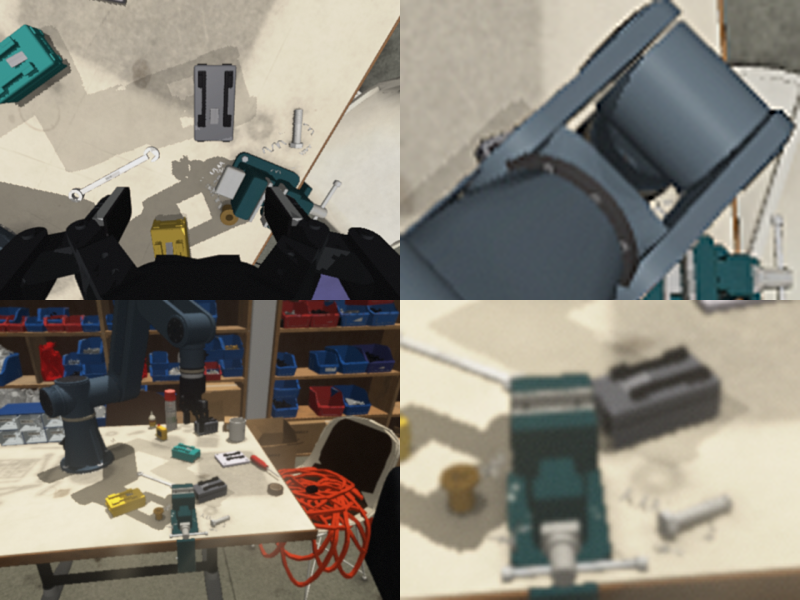

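The wrist view shows the plain grey shallow case at about (215,102) in the montage, nearly parallel to the tool. The vice at (250,180) stands clear in front of it. Next I'll go to the deep case.

Emit:
{"method": "send_rows", "body": {"commands": "85 0.54 -0.97 0 0;85 0.54 -0.97 0 0;85 0.54 -0.97 0 0;85 0.54 -0.97 0 0;85 0.54 -0.97 0 0;85 0.54 -0.97 0 0;85 0.54 -0.97 0 0;85 0.54 -0.97 0 0;85 0.54 -0.97 0 0;85 0.54 -0.97 0 0;85 0.54 -0.97 0 0;85 0.54 -0.97 0 0;85 0.54 -0.97 0 0;85 0.54 -0.97 0 0;85 0.54 -0.97 0 0;85 0.54 -0.97 0 0;85 0.54 -0.97 0 0;85 0.54 -0.97 0 0;85 0.54 -0.97 0 0;85 0.54 -0.97 0 0"}}

```text
t: 3.63
tcp_pos: [0.4745, 0.1424, 0.2393]
tool_rot: [0.981, 0.195, 0.0, 0.0]
force: [0.1, -0.6, -0.3]
finger_gap: 0.994
gripper_force: 0.0
```

Emit:
{"method": "send_rows", "body": {"commands": "85 0.54 -0.97 0 0;85 0.54 -0.97 0 0;85 0.54 -0.97 0 0;85 0.54 -0.97 0 0;85 0 0 0 0;85 0 0 0 0"}}

```text
t: 4.13
tcp_pos: [0.4846, 0.2305, 0.2391]
tool_rot: [0.981, 0.196, -0.0, 0.0]
force: [0.3, 0.1, 0.4]
finger_gap: 0.991
gripper_force: 0.0
```

Run:
```python
from h import *
import pickle
D={n:cams.snapshot(n) for n in ["wrist","top"]}
pickle.dump(D,open("s2.pkl","wb"))
S=pickle.load(open("s1.pkl","rb"))["wrist"]
# predicted outlines to centre the crops
def box(c,x,y,yaw,h):
    r=np.radians(yaw);M=np.array([[np.cos(r),-np.sin(r)],[np.sin(r),np.cos(r)]])
    P=np.array([[55,30],[55,-30],[-55,-30],[-55,30]])/1e3@M.T+[x,y]
    return proj(c,np.c_[P,np.full(4,h)])
a=box(D["wrist"],.527,.245,22.5,.058);b=box(S,.472,-.300,22,.038)
print(a.round(),b.round())
def crop(im,ctr,w,h,W,H):
    x,y=int(ctr[0]-w/2),int(ctr[1]-h/2);x=max(x,0);y=max(y,0);print("off",x,y,W/w);return cv2.resize(im[y:y+h,x:x+w],(W,H),interpolation=2)
m=np.hstack([crop(D["wrist"]["pixels"],a.mean(0),160,240,400,600),crop(S["pixels"],b.mean(0)+[0,30],160,240,400,600)])
cv2.imwrite("pics/m3.png",m[...,::-1]);print(readout.sense()["tcp_pos"])
```

```text
[[247.  85.]
 [312.  85.]
 [308. 199.]
 [250. 199.]] [[270.  90.]
 [331.  91.]
 [324. 198.]
 [269. 197.]]
off 199 22 2.5
off 218 53 2.5
[0.48419424 0.22953661 0.23907959]
```

View pics/m3.png

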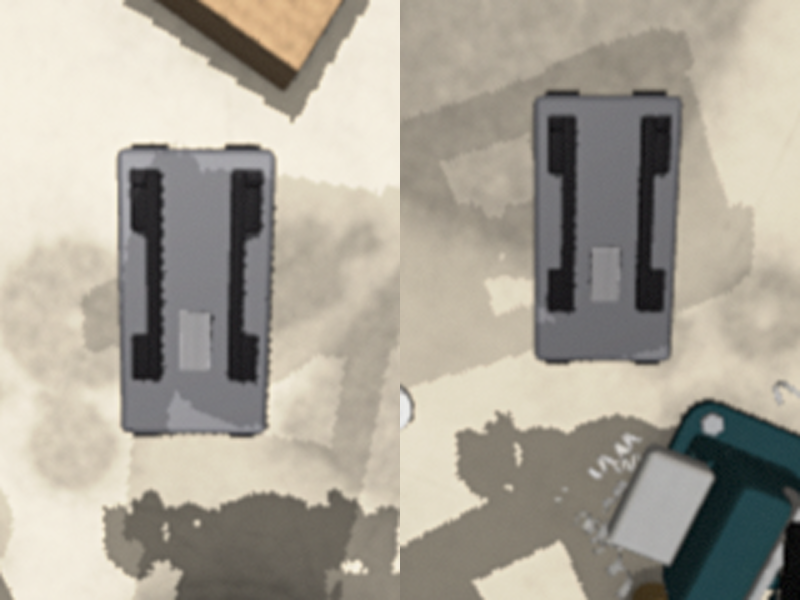

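The deep case's lid corners are at crop (119,150), (274,150), (267,434) and (123,433), the shallow case's at (134,96), (281,97), (270,360) and (134,360). The vice's nearest corner is at about (700,402), clear of the shallow case's front.

```bash
cat >> h.py <<'E'
def go(x,y,z=None,yaw=None):
    "needed shift in tool axes (units of 20 mm) and spin (units of 4 deg) from the current pose"
    s=readout.sense();M=R.from_quat(s["tool_rot"]).as_matrix();p=s["tcp_pos"]
    cur=np.degrees(np.arctan2(M[1,0],M[0,0]));yaw=cur if yaw is None else yaw
    d=np.array([x,y,p[2] if z is None else z])-p
    a=np.radians(yaw);xt=np.array([np.cos(a),np.sin(a)]);yt=np.array([np.sin(a),-np.cos(a)])
    print("cur yaw %.2f spin units %.2f ; after the spin dx %.2f dy %.2f dz %.2f"%(cur,(cur-yaw)/4,d[:2]@xt/.02,d[:2]@yt/.02,-d[2]/.02))
E
python3 - <<'E'
from h import *
import pickle
w=pickle.load(open("s2.pkl","rb"))["wrist"];S=pickle.load(open("s1.pkl","rb"))["wrist"]
q=lambda p,x,y:(np.array(p,float)+.5)/2.5-.5+[x,y]
d=fit(unproj(w,q([(119,150),(274,150),(267,434),(123,433)],199,22),.058));print(d)
print(fit(unproj(S,q([(134,96),(281,97),(270,360),(134,360)],218,53),.038)))
for z in(.05,.09,.12):print(unproj(S,q([(300,402),(250,445)],218,53),z))
go(d[0],d[1],.026,(d[2]+d[3])/2)
E
```

```text
[  0.5294   0.2485  22.3434  22.4122 108.1956  58.1892]
[  0.4724  -0.3009  22.7232  22.6148 107.9192  58.8232]
[[ 0.42443647 -0.36577831  0.05      ]
 [ 0.39848661 -0.35433822  0.05      ]]
[[ 0.43267239 -0.35368084  0.09      ]
 [ 0.40993236 -0.34365581  0.09      ]]
[[ 0.43884933 -0.34460773  0.12      ]
 [ 0.41851667 -0.33564401  0.12      ]]
cur yaw 22.49 spin units 0.03 ; after the spin dx 2.45 dy -0.02 dz 10.65
```

Emit:
{"method": "send_rows", "body": {"commands": "85 0.815 0 0 0;85 0.815 0 0 0;85 0.82 0 0.5 0;85 0 0 1 0;85 0 0 1 0;85 0 0 1 0;85 0 0 1 0;85 0 0 1 0;85 0 0 1 0;85 0 0 1 0;85 0 0 1 0;85 0 0 1 0;85 0 0 0.75 0;85 0 0 0.4 0;85 0 0 0 0;85 0 0 0 0"}}

```text
t: 5.57
tcp_pos: [0.5297, 0.2488, 0.0264]
tool_rot: [0.981, 0.195, -0.0, 0.0]
force: [0.1, 0.1, 0.1]
finger_gap: 0.994
gripper_force: 0.0
```

Emit:
{"method": "send_rows", "body": {"commands": "50 0 0 0 0;50 0 0 0 0;50 0 0 0 0;50 0 0 0 0;50 0 0 0 0;50 0 0 0 0;50 0 0 0 0;50 0 0 0 0", "grip_force": 60}}

```text
t: 6.23
tcp_pos: [0.5304, 0.2497, 0.0277]
tool_rot: [0.981, 0.196, 0.001, 0.0]
force: [-0.1, -2.4, 6.0]
finger_gap: 0.699
gripper_force: 66.5
```

Emit:
{"method": "send_rows", "body": {"commands": "50 0 0 -0.5 0;50 0 0 -1 0;50 0 0 -1 0;50 0 0 -1 0;50 0 0 -1 0;50 0 0 -1 0;50 0 0 -1 0;50 0 0 0 0"}}

```text
t: 6.9
tcp_pos: [0.5308, 0.2504, 0.1597]
tool_rot: [0.981, 0.196, 0.003, -0.0]
force: [0.7, 0.6, -5.3]
finger_gap: 0.696
gripper_force: 67.2
```

Run:
```python
from h import *
import pickle
s=readout.sense();print(np.round(s["tcp_pos"],4),s["finger_gap"],s["force"])
w=cams.snapshot("wrist");T=R.from_quat(s["tool_rot"])
e=T.inv().apply(w["eye"]-s["tcp_pos"]);Rr=T.inv()*R.from_quat(w["rotation"]);print(e,w["intrinsics"][0,0])
pickle.dump((e,Rr.as_quat(),w["intrinsics"],w["dist"]),open("wr.pkl","wb"))
def at(x,y,z,yaw):
    a=np.radians(yaw);M=R.from_matrix(np.array([[np.cos(a),np.sin(a),0],[np.sin(a),-np.cos(a),0],[0,0,-1]]))
    return dict(eye=np.array([x,y,z])+M.apply(e),rotation=(M*Rr).as_quat(),intrinsics=w["intrinsics"],dist=w["dist"])
r=np.radians(12.7);M=np.array([[np.cos(r),-np.sin(r)],[np.sin(r),np.cos(r)]])
P=np.array([[59,50],[59,-50],[-59,-50],[-59,50]])/1e3@M.T+[.596,-.067]
for b in(.08,.1,.12,.14):
  for z in(.14,.2): 
    x,y=np.array([.596,-.067])-b*M[:,0];print(b,z,proj(at(x,y,z,12.7),np.c_[P,np.full(4,.014)]).round().tolist())
c=at(0,0,.1,0);print(proj(c,[[.055,.03,.125],[.055,.03,.075]]).round())
```

```text
[0.5308 0.2504 0.1597] 0.6963469122899267 [ 0.71965171  0.63060455 -5.32943176]
[ 0.07176395  0.00013571 -0.13419989] 317.32647652479034
0.08 0.14 [[208.0, 20.0], [345.0, 20.0], [337.0, 180.0], [216.0, 180.0]]
0.08 0.2 [[222.0, 39.0], [332.0, 39.0], [326.0, 168.0], [227.0, 168.0]]
0.1 0.14 [[206.0, -11.0], [347.0, -11.0], [338.0, 156.0], [215.0, 155.0]]
0.1 0.2 [[221.0, 14.0], [333.0, 14.0], [327.0, 148.0], [226.0, 148.0]]
0.12 0.14 [[205.0, -45.0], [349.0, -45.0], [339.0, 130.0], [214.0, 130.0]]
0.12 0.2 [[220.0, -11.0], [334.0, -11.0], [328.0, 128.0], [225.0, 128.0]]
0.14 0.14 [[203.0, -79.0], [350.0, -79.0], [341.0, 104.0], [212.0, 104.0]]
0.14 0.2 [[218.0, -38.0], [335.0, -38.0], [329.0, 106.0], [225.0, 106.0]]
[[189. 167.]
 [216. 151.]]
```

Run:
```python
from h import *
go(.4984,-.089,.20,12.7)
```

```text
cur yaw 22.58 spin units 2.47 ; after the spin dx -5.27 dy 16.19 dz -2.11
```

Emit:
{"method": "send_rows", "body": {"commands": "50 0 0 -0.7 0.82;50 0 0 -0.7 0.82;50 0 0 -0.7 0.82;50 -0.2 0.6 0 0;50 -0.32 1 0 0;50 -0.32 1 0 0;50 -0.32 1 0 0;50 -0.32 1 0 0;50 -0.32 1 0 0;50 -0.32 1 0 0;50 -0.33 1 0 0;50 -0.33 1 0 0;50 -0.33 1 0 0;50 -0.33 1 0 0;50 -0.33 1 0 0;50 -0.33 1 0 0;50 -0.33 1 0 0;50 -0.33 1 0 0;50 -0.33 1 0 0;50 -0.2 0.6 0 0"}}

```text
t: 8.62
tcp_pos: [0.4957, -0.0916, 0.1964]
tool_rot: [0.994, 0.111, -0.002, -0.0]
force: [0.8, -0.4, -6.9]
finger_gap: 0.691
gripper_force: 67.2
```

Emit:
{"method": "send_rows", "body": {"commands": "50 0 0 0 0;50 0 0 0 0;50 0 0 0 0"}}

```text
t: 8.87
tcp_pos: [0.4965, -0.0889, 0.1975]
tool_rot: [0.994, 0.111, -0.001, -0.001]
force: [-0.6, -1.0, -5.9]
finger_gap: 0.692
gripper_force: 67.2
```

Run:
```python
from h import *
import pickle
w=cams.snapshot("wrist");pickle.dump(w,open("s3.pkl","wb"));s=readout.sense();print(s["tcp_pos"],s["t"],s["finger_gap"])
cv2.imwrite("pics/w3.png",cv2.resize(w["pixels"][0:180,170:390],(800,655),interpolation=2)[:600,:,::-1])
```

```text
[ 0.49678453 -0.08868727  0.19769469] 8.9167 0.6936667437684505
```

View pics/w3.png

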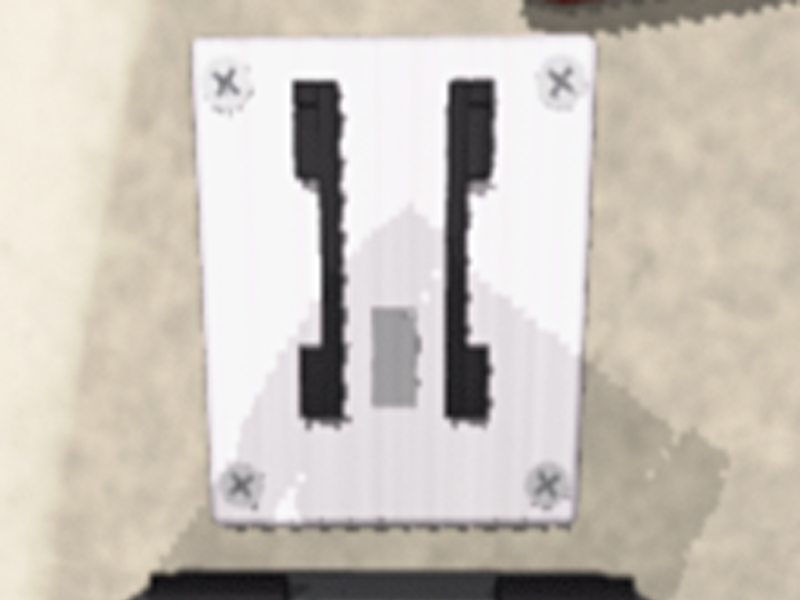

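The dock's corners are at (194,39), (594,36), (576,522) and (215,522). The rail ends are at (294,80), (496,80), (301,417) and (490,415), and the held case's far edge shows at row ~573.

Run:
```python
from h import *
import pickle
w=pickle.load(open("s3.pkl","rb"));k=800/220
q=lambda p:(np.array(p,float)+.5)/k-.5+[170,0]
a=fit(unproj(w,q([(194,39),(594,36),(576,522),(215,522)]),.014));print("plate",a)
r=fit(unproj(w,q([(294,80),(496,80),(490,416),(301,417)]),.023));y=np.radians(12.5)
print("rails",r, "centre->", r[0]-.008*np.cos(y),r[1]-.008*np.sin(y))
s=readout.sense();T=R.from_quat(s["tool_rot"]);print(np.degrees(T.as_euler("ZYX")))
print("x axis",T.as_matrix()[:,0])
# held case far edge in tool frame at several heights
for h in(.058,.05,.04):
    z=s["tcp_pos"][2]-.0277+h
    P=unproj(w,q([(152,575),(632,575)]),z);print(h,T.inv().apply(P-s["tcp_pos"])*1e3)
```

```text
plate [ 5.979000e-01 -6.710000e-02  1.303800e+01  1.291890e+01  1.155438e+02
  9.732950e+01]
rails [ 6.05600e-01 -6.55000e-02  1.29365e+01  1.28710e+01  7.67573e+01
  4.82410e+01] centre-> 0.5977896319430406 -0.06723151691150482
[ 1.27660325e+01  7.78002163e-02 -1.79911079e+02]
x axis [ 0.97527963  0.22097014 -0.00135787]
0.058 [[ 58.51885024 -20.93676335 -30.34703243]
 [ 58.52087446  21.9536839  -30.41359965]]
0.05 [[ 57.51104767 -22.57903436 -22.34309821]
 [ 57.51322825  23.62433169 -22.41480717]]
0.04 [[ 56.25129446 -24.63187313 -12.33818043]
 [ 56.25367048  25.71264142 -12.41631658]]
```

Run:
```python
from h import *
go(.5764,-.0721,.060,12.95)
```

```text
cur yaw 12.77 spin units -0.05 ; after the spin dx 4.07 dy 0.08 dz 6.88
```

Emit:
{"method": "send_rows", "body": {"commands": "50 0.67 0.02 0 -0.05;50 0.68 0.02 0 0;50 0.68 0.02 0 0;50 0.68 0.02 0 0;50 0.68 0 0 0;50 0.68 0 0 0;50 0 0 0.9 0;50 0 0 0.9 0;50 0 0 0.9 0;50 0 0 0.9 0;50 0 0 0.9 0;50 0 0 0.9 0;50 0 0 0.9 0;50 0 0 0.58 0;50 0 0 0 0;50 0 0 0 0;50 0 0 0 0"}}

```text
t: 10.33
tcp_pos: [0.5781, -0.0729, 0.0615]
tool_rot: [0.994, 0.113, 0.001, 0.0]
force: [-0.4, 0.5, -6.0]
finger_gap: 0.694
gripper_force: 67.0
```

Run:
```python
from h import *
go(.5764,-.0721,.0417,12.95)
```

```text
cur yaw 12.96 spin units 0.00 ; after the spin dx -0.07 dy -0.06 dz 0.99
```

Emit:
{"method": "send_rows", "body": {"commands": "50 -0.07 -0.06 0.15 0;50 0 0 0.15 0;50 0 0 0.15 0;50 0 0 0.12 0;50 0 0 0.1 0;50 0 0 0.08 0;50 0 0 0 0;50 0 0 0 0"}}

```text
t: 11.0
tcp_pos: [0.5755, -0.0722, 0.0455]
tool_rot: [0.994, 0.112, -0.0, -0.0]
force: [-0.1, -0.1, -6.6]
finger_gap: 0.697
gripper_force: 67.1
```

Emit:
{"method": "send_rows", "body": {"commands": "50 0 0 0.06 0;50 0 0 0.06 0;50 0 0 0.05 0;50 0 0 0.04 0;50 0 0 0 0;50 0 0 0 0"}}

```text
t: 11.5
tcp_pos: [0.5757, -0.0723, 0.0418]
tool_rot: [0.994, 0.113, 0.0, 0.0]
force: [-0.0, 0.9, -3.2]
finger_gap: 0.695
gripper_force: 67.7
```

Emit:
{"method": "send_rows", "body": {"commands": "85 0 0 0 0;85 0 0 0 0;85 0 0 0 0;85 0 0 0 0;85 0 0 -0.3 0;85 0 0 -0.9 0;85 0 0 -1 0;85 0 0 -1 0;85 0 0 -1 0;85 -0.5 0 0 0;85 -1 0 0 0;85 -1 0 0 0;0 -1 0 0 0;0 -1 0 0 0;0 -0.5 0 0 0;0 0 0 0 0;0 0 0 0 0"}}

```text
t: 12.92
tcp_pos: [0.4783, -0.0949, 0.1255]
tool_rot: [0.994, 0.112, 0.0, 0.0]
force: [1.1, 0.8, -0.5]
finger_gap: 0.292
gripper_force: 0.0
```

Run:
```python
from h import *
import pickle
go(.5978-.115*.9745,-.0672-.115*.2241,.032,12.95)
D={n:cams.snapshot(n) for n in("wrist","side","top")};pickle.dump(D,open("s4.pkl","wb"))
a=D["wrist"]["pixels"];a=cv2.resize(a,(400,300),interpolation=cv2.INTER_AREA)
b=cv2.resize(D["side"]["pixels"][185:260,270:370],(400,300),interpolation=2)
cv2.imwrite("pics/m4.png",np.hstack([a,b])[...,::-1])
```

```text
cur yaw 12.86 spin units -0.02 ; after the spin dx 0.38 dy -0.01 dz 4.68
```

View pics/m4.png

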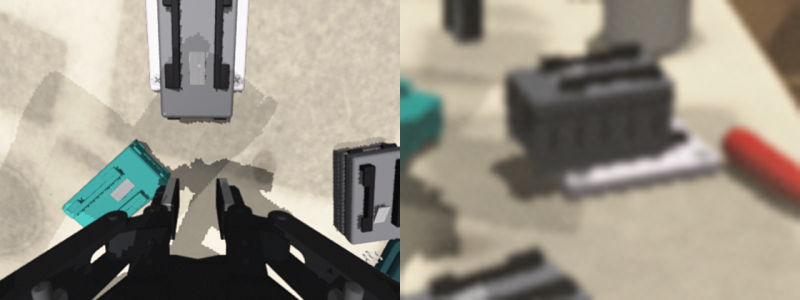

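The deep case sits square on the dock, short of home. The turquoise decoy lies near the left finger, so I'll check its clearance before going down.

Run:
```python
from h import *
import pickle
D=pickle.load(open("s4.pkl","rb"));w=D["wrist"];s=readout.sense();T=R.from_quat(s["tool_rot"])
for z in(.0,.038):
    print(z,(T.inv().apply(unproj(w,np.array([(140,140),(170,172),(165,190)])*1.4,z)-[.4857,-.0930,.03])*1e3).round())
c=unproj(w,np.array([(160,119),(238,119)])*1.4,.072)
a=np.radians(12.95);print("front edge in dock frame",[(np.array([np.cos(a),np.sin(a)])@(p-[.5978,-.0672]),np.array([-np.sin(a),np.cos(a)])@(p-[.5978,-.0672])) for p in c[:,:2]])
print(s["finger_gap"])
```

```text
0.0 [[ -0. -68.  30.]
 [-41. -34.  30.]
 [-65. -41.  30.]]
0.038 [[  9. -58.  -8.]
 [-26. -29.  -8.]
 [-46. -35.  -8.]]
front edge in dock frame [(np.float64(-0.07962127086391646), np.float64(0.030931537313641545)), (np.float64(-0.07968984879065819), np.float64(-0.033887337626848764))]
0.02304545138206752
```

Emit:
{"method": "send_rows", "body": {"commands": "0 0.44 0 0 0;0 0.44 0 0 0;0 0 0 0.8 0;0 0 0 1 0;0 0 0 1 0;0 0 0 1 0;0 0 0 0.6 0;0 0 0 0.28 0;0 0 0 0 0;0 0.2 0 0 0;0 0.2 0 0 0;0 0.15 0 0 0;0 0.1 0 0 0;0 0 0 0 0"}}

```text
t: 14.23
tcp_pos: [0.5088, -0.0878, 0.0326]
tool_rot: [0.994, 0.113, 0.001, 0.0]
force: [-0.2, 0.3, 0.3]
finger_gap: 0.002
gripper_force: 0.0
```

```bash
cat >> h.py <<'E'
def dk(x0=.5978,y0=-.0672,yaw=12.95):
    s=readout.sense();a=np.radians(yaw);d=np.array(s["tcp_pos"][:2])-[x0,y0]
    f=s["force"];X=np.array([np.cos(a),np.sin(a)]);Y=np.array([-np.sin(a),np.cos(a)])
    print("dock frame tcp x %.1f y %.1f z %.1f mm, force x %.1f y %.1f z %.1f, t %.2f"%(d@X*1e3,d@Y*1e3,s["tcp_pos"][2]*1e3,f[:2]@X,f[:2]@Y,f[2],s["t"]))
E
python3 -c "from h import *;dk()"
```

```text
dock frame tcp x -91.4 y -0.1 z 32.6 mm, force x -0.1 y 0.4 z 0.3, t 14.23
```

Emit:
{"method": "send_rows", "body": {"commands": "0 0.1 0 0 0;0 0.1 0 0 0;0 0.1 0 0 0;0 0.1 0 0 0;0 0.1 0 0 0;0 0.1 0 0 0;0 0.1 0 0 0"}}

```text
t: 14.82
tcp_pos: [0.5204, -0.0842, 0.0316]
tool_rot: [0.994, 0.113, -0.001, -0.001]
force: [-5.4, -1.3, -0.5]
finger_gap: -0.004
gripper_force: 0.0
```

```bash
python3 -c "from h import *;dk()"
```

```text
dock frame tcp x -79.3 y 0.8 z 31.6 mm, force x -5.6 y -0.1 z -0.5, t 14.82
```

Emit:
{"method": "send_rows", "body": {"commands": "0 0.1 0.01 0 0;0 0.1 0.01 0 0;0 0.1 0 0 0;0 0.1 0 0 0;0 0.08 0 0 0;0 0.06 0 0 0"}}

```text
t: 15.32
tcp_pos: [0.5311, -0.0824, 0.0317]
tool_rot: [0.994, 0.113, -0.002, -0.0]
force: [-8.5, -3.3, 3.7]
finger_gap: 0.001
gripper_force: 0.0
```

```bash
python3 -c "from h import *;dk()"
```

```text
dock frame tcp x -68.4 y 0.1 z 31.7 mm, force x -9.1 y -1.3 z 3.7, t 15.32
```

Emit:
{"method": "send_rows", "body": {"commands": "0 0.05 0 0 0;0 0.05 0 0 0;0 0.05 0 0 0;0 0 0 0 0"}}

```text
t: 15.65
tcp_pos: [0.531, -0.0813, 0.0315]
tool_rot: [0.994, 0.113, -0.004, -0.002]
force: [-11.6, -3.4, 3.0]
finger_gap: -0.001
gripper_force: 0.0
```

```bash
python3 -c "from h import *;dk()"
```

```text
dock frame tcp x -68.2 y 1.2 z 31.5 mm, force x -12.0 y -0.7 z 3.0, t 15.65
```

Emit:
{"method": "send_rows", "body": {"commands": "0 0.1 0 0 0;0 0.1 0 0 0;0 0.1 0 0 0;0 0.1 0 0 0"}}

```text
t: 15.98
tcp_pos: [0.5309, -0.0785, 0.0304]
tool_rot: [0.993, 0.113, -0.013, -0.004]
force: [-28.4, -10.1, 7.0]
finger_gap: -0.002
gripper_force: 0.0
```

```bash
python3 -c "from h import *;dk()"
```

```text
dock frame tcp x -67.8 y 4.0 z 30.4 mm, force x -30.0 y -3.4 z 7.0, t 15.98
```

Emit:
{"method": "send_rows", "body": {"commands": "0 -0.2 0 0 0;0 -0.5 0 0 0;0 -0.8 0 0 0;0 -0.8 0 0 0;0 -0.3 0 -0.8 0;0 0 0 -1 0;0 0 0 -1 0;0 0 0 -1 0;0 0 0 -1 0;0 0 0 0 0;0 0 0 0 0"}}

```text
t: 16.9
tcp_pos: [0.4951, -0.0927, 0.1295]
tool_rot: [0.994, 0.112, 0.004, 0.002]
force: [-0.1, -0.2, -1.5]
finger_gap: 0.003
gripper_force: 0.0
```

Run:
```python
from h import *
import pickle
dk();w=cams.snapshot("wrist");pickle.dump(w,open("s5.pkl","wb"))
a=cv2.resize(w["pixels"][0:210,180:380],(571,600),interpolation=2)
cv2.imwrite("pics/w5.png",a[...,::-1])
```

```text
dock frame tcp x -105.8 y -1.8 z 129.5 mm, force x -0.1 y -0.1 z -1.5, t 16.90
```

View pics/w5.png

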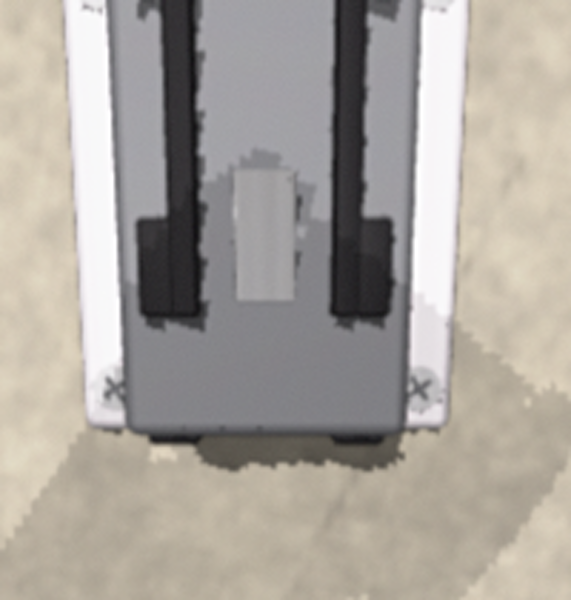

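The case front edge is at row ~431 between columns 130 and 405. The dock plate's near edge is at row ~427 (columns 88 and 448). Next I'll convert these to dock coordinates.

Run:
```python
from h import *
import pickle
w=pickle.load(open("s5.pkl","rb"));k=600/210
q=lambda p:(np.array(p,float)+.5)/k-.5+[180,0]
a=np.radians(12.95);M=np.array([[np.cos(a),np.sin(a)],[-np.sin(a),np.cos(a)]])
f=lambda p,z:((unproj(w,q(p),z)[:,:2]-[.5978,-.0672])@M.T*1e3).round(1).tolist()
print("dock near corners",f([(88,427),(448,427)],.014))
print("lid front corners",f([(128,431),(406,431)],.072))
print("lid rails near ends",f([(140,316),(391,316)],.081))
```

```text
dock near corners [[-58.0, 49.1], [-58.0, -48.9]]
lid front corners [[-53.5, 29.1], [-53.5, -29.1]]
lid rails near ends [[-30.7, 24.4], [-30.7, -24.1]]
```

Run:
```python
from h import *
go(.4770,-.2989,.016,22.7)
```

```text
cur yaw 12.91 spin units -2.45 ; after the spin dx -4.76 dy 9.21 dz 5.62
```

Emit:
{"method": "send_rows", "body": {"commands": "0 0 0 -0.8 -0.81;0 0 0 -0.85 -0.82;0 0 0 -0.85 -0.82;85 -0.24 0.46 0 0;85 -0.48 0.92 0 0;85 -0.48 0.92 0 0;85 -0.48 0.92 0 0;85 -0.48 0.92 0 0;85 -0.48 0.92 0 0;85 -0.48 0.92 0 0;85 -0.48 0.92 0 0;85 -0.48 0.92 0 0;85 -0.48 0.92 0 0;85 -0.24 0.46 0 0;85 0 0 0 0;85 0 0 0 0;85 0 0 0 0"}}

```text
t: 18.37
tcp_pos: [0.4742, -0.2973, 0.1771]
tool_rot: [0.98, 0.197, -0.0, -0.001]
force: [0.7, -0.6, -0.4]
finger_gap: 0.994
gripper_force: 0.0
```

Run:
```python
from h import *
import pickle
go(.4770,-.2989,.016,22.7)
w=cams.snapshot("wrist");pickle.dump(w,open("s6.pkl","wb"))
cv2.imwrite("pics/w6.png",w["pixels"][...,::-1])
r=np.radians(22.7);M=np.array([[np.cos(r),-np.sin(r)],[np.sin(r),np.cos(r)]])
P=np.array([[55,30],[55,-30],[-55,-30],[-55,30]])/1e3@M.T+[.4724,-.3008]
print(proj(w,np.c_[P,np.full(4,.038)]).round(1))
```

```text
cur yaw 22.71 spin units 0.00 ; after the spin dx 0.10 dy 0.13 dz 8.05
[[244.3 140.5]
 [315.4 140.5]
 [311.3 259.7]
 [247.6 259.6]]
```

View pics/w6.png

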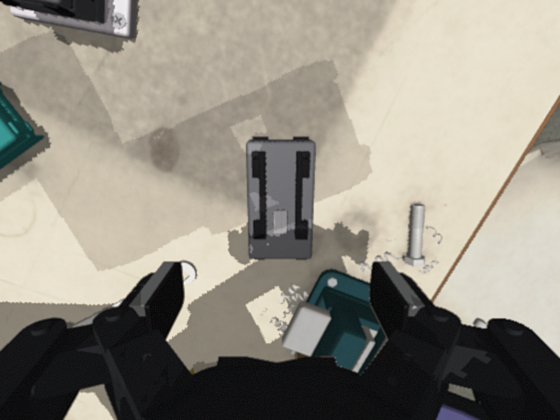

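The lid corners at (247,141), (316,141), (311,259) and (248,259) match the prediction. I'll triangulate the vice's near corners to confirm clearance.

Run:
```python
from h import *
import pickle
S=pickle.load(open("s1.pkl","rb"))["wrist"];W=pickle.load(open("s6.pkl","rb"))
q=lambda p:(np.array(p,float)+.5)/2.5-.5+[218,53]
a=np.radians(22.7)
for p,n in((q((300,402)),(331,270)),(q((250,445)),(302,306)),(q((312,425)),(332,283))):
    e=[np.array(S["eye"]),np.array(W["eye"])];d=[unproj(S,p,0)[0]-e[0],unproj(W,n,0)[0]-e[1]]
    A=np.c_[d[0],-d[1]];t=np.linalg.lstsq(A,e[1]-e[0],rcond=None)[0]
    X=(e[0]+t[0]*d[0]+e[1]+t[1]*d[1])/2;v=X[:2]-[.4770,-.2989]
    print(X.round(3),"in grasp frame x,y(left)",(v@[np.cos(a),np.sin(a)]).round(3),(v@[-np.sin(a),np.cos(a)]).round(3))
```

```text
[ 0.415 -0.383 -0.001] in grasp frame x,y(left) -0.09 -0.054
[ 0.406 -0.348  0.076] in grasp frame x,y(left) -0.084 -0.018
[ 0.41  -0.386  0.019] in grasp frame x,y(left) -0.095 -0.054
```

Emit:
{"method": "send_rows", "body": {"commands": "85 0.1 0.13 0.5 0;85 0 0 1 0;85 0 0 1 0;85 0 0 1 0;85 0 0 1 0;85 0 0 1 0;85 0 0 1 0;85 0 0 0.8 0;85 0 0 0.5 0;85 0 0 0.2 0;85 0 0 0 0;85 0 0 0 0;50 0 0 0 0;50 0 0 0 0;50 0 0 0 0;50 0 0 0 0;50 0 0 0 0;50 0 0 0 0;50 0 0 0 0;50 0 0 0 0", "grip_force": 50}}

```text
t: 20.08
tcp_pos: [0.478, -0.3005, 0.0191]
tool_rot: [0.98, 0.197, 0.001, 0.001]
force: [-0.5, 0.7, 6.9]
finger_gap: 0.69
gripper_force: 55.7
```

Emit:
{"method": "send_rows", "body": {"commands": "50 0 0 -0.5 0;50 0 0 -1 0;50 0 0 -1 0;50 0 0 -1 0;50 0 0 -1 0;50 0 0 -1 0;50 0 0 -1 0;50 0 0 -1 0;50 0 0 0 0.8;50 0 0 0 0.82;50 0 0 0 0.82;50 0 0 0 0;50 0 0 0 0"}}

```text
t: 21.17
tcp_pos: [0.4771, -0.2998, 0.1678]
tool_rot: [0.994, 0.114, -0.0, -0.0]
force: [0.1, -0.2, -3.4]
finger_gap: 0.691
gripper_force: 55.2
```

Run:
```python
from h import *
s=readout.sense();print(s["finger_gap"],s["force"])
go(.5812,-.0710,.115,12.95)
```

```text
0.690551293680734 [ 0.08562232 -0.24530512 -3.42670466]
cur yaw 13.04 spin units 0.02 ; after the spin dx 7.64 dy -9.98 dz 2.64
```

Emit:
{"method": "send_rows", "body": {"commands": "50 0.38 -0.5 0 0;50 0.76 -1 0 0;50 0.76 -1 0 0;50 0.77 -1 0 0;50 0.77 -1 0 0;50 0.76 -1 0 0;50 0.77 -1 0 0;50 0.76 -1 0 0;50 0.77 -1 0 0;50 0.76 -1 0 0;50 0.38 -0.48 0 0;50 0 0 0.6 0;50 0 0 0.8 0;50 0 0 0.8 0;50 0 0 0.4 0;50 0 0 0 0;50 0 0 0 0;50 0 0 0 0"}}

```text
t: 22.67
tcp_pos: [0.5823, -0.0717, 0.1166]
tool_rot: [0.994, 0.113, 0.001, 0.0]
force: [0.6, -0.2, -3.9]
finger_gap: 0.694
gripper_force: 55.1
```

Run:
```python
from h import *
go(.5812,-.0710,.0911,12.95);dk()
```

```text
cur yaw 12.96 spin units 0.00 ; after the spin dx -0.05 dy -0.05 dz 1.27
dock frame tcp x -16.1 y -1.0 z 116.6 mm, force x 0.5 y -0.3 z -3.9, t 22.67
```

Emit:
{"method": "send_rows", "body": {"commands": "50 -0.05 -0.05 0.2 0;50 0 0 0.25 0;50 0 0 0.2 0;50 0 0 0.15 0;50 0 0 0.12 0;50 0 0 0.1 0;50 0 0 0.05 0;50 0 0 0 0;50 0 0 0 0"}}

```text
t: 23.42
tcp_pos: [0.5806, -0.0707, 0.0945]
tool_rot: [0.994, 0.113, 0.0, -0.0]
force: [-0.2, 0.7, -3.7]
finger_gap: 0.692
gripper_force: 55.2
```

Run:
```python
from h import *
go(.5812,-.0710,.0911,12.95);dk()
```

```text
cur yaw 12.96 spin units 0.00 ; after the spin dx 0.03 dy 0.02 dz 0.17
dock frame tcp x -17.5 y 0.5 z 94.5 mm, force x -0.0 y 0.8 z -3.7, t 23.42
```

Already below rail height with no contact, so I'll lower the rest of the way.

Emit:
{"method": "send_rows", "body": {"commands": "50 0 0.02 0.06 0;50 0 0 0.05 0;50 0 0 0.05 0;50 0 0 0.03 0;50 0 0 0 0;50 0 0 0 0"}}

```text
t: 23.92
tcp_pos: [0.5807, -0.0711, 0.0911]
tool_rot: [0.994, 0.113, 0.0, 0.0]
force: [-1.6, 0.4, -0.3]
finger_gap: 0.692
gripper_force: 55.5
```

```bash
python3 -c "from h import *;dk()"
```

```text
dock frame tcp x -17.5 y 0.0 z 91.1 mm, force x -1.5 y 0.8 z -0.3, t 23.92
```

Emit:
{"method": "send_rows", "body": {"commands": "85 0 0 0 0;85 0 0 0 0;85 0 0 0 0;85 0 0 0 0;85 0 0 -0.3 0;85 0 0 -0.8 0;85 0 0 -1 0;85 0 0 -1 0;85 -0.4 0 -0.2 0;85 -1 0 0 0;85 -1 0 0 0;0 -1 0 0 0;0 -0.8 0 0 0;0 -0.3 0 0 0;0 0 0 0 0;0 0 0 0 0;0 0 0 0 0;0 0 0 0 0"}}

```text
t: 25.42
tcp_pos: [0.4941, -0.0914, 0.1567]
tool_rot: [0.994, 0.113, 0.001, 0.0]
force: [0.5, -0.2, -0.1]
finger_gap: 0.008
gripper_force: 0.0
```

Run:
```python
from h import *
import pickle
go(.5978-.104*.9745,-.0672-.104*.2241,.089,12.95);dk();print(readout.sense()["finger_gap"])
w=cams.snapshot("wrist");pickle.dump(w,open("s7.pkl","wb"))
# predicted pixel of the shallow front lid edge if 22.5 short; row profile of grey to compare
a=np.radians(12.95);X=np.array([np.cos(a),np.sin(a)]);Y=np.array([-X[1],X[0]])
f=lambda x,y,z:np.r_[np.array([.5978,-.0672])+x*X+y*Y,z]
print(proj(w,[f(-.0775,.03,.110),f(-.0775,-.03,.110),f(-.0535,.03,.119)]).round(1))
g=cv2.cvtColor(w["pixels"],cv2.COLOR_RGB2GRAY);u=proj(w,[f(-.0775,0,.11)])[0].round().astype(int);print(u,g[u[1]-25:u[1]+25,u[0]-25].tolist())
```

```text
cur yaw 12.98 spin units 0.01 ; after the spin dx 0.13 dy -0.02 dz 3.39
dock frame tcp x -106.5 y -0.3 z 156.7 mm, force x 0.4 y -0.3 z -0.1, t 25.42
0.007640293303634806
[[224.8 192.2]
 [327.2 192.3]
 [220.2 152.5]]
[276 192] [127, 129, 128, 128, 128, 126, 126, 127, 128, 128, 126, 126, 127, 127, 127, 127, 126, 125, 125, 126, 127, 124, 114, 101, 82, 61, 75, 118, 158, 173, 172, 173, 171, 175, 177, 176, 176, 174, 172, 171, 171, 175, 179, 180, 180, 180, 177, 175, 172, 170]
```

Emit:
{"method": "send_rows", "body": {"commands": "0 0.1 0 0.6 0;0 0 0 1 0;0 0 0 1 0;0 0 0 0.55 0;0 0 0 0.24 0;0 0 0 0 0;0 0.2 0 0 0;0 0.2 0 0 0;0 0.15 0 0 0;0 0.1 0 0 0;0 0 0 0 0"}}

```text
t: 26.38
tcp_pos: [0.5087, -0.088, 0.0896]
tool_rot: [0.994, 0.113, 0.001, 0.001]
force: [-0.6, -0.3, -0.5]
finger_gap: -0.0
gripper_force: 0.0
```

```bash
python3 -c "from h import *;dk()"
```

```text
dock frame tcp x -91.5 y -0.3 z 89.6 mm, force x -0.6 y -0.1 z -0.5, t 26.38
```

Emit:
{"method": "send_rows", "body": {"commands": "0 0.1 0 0 0;0 0.1 0 0 0;0 0.1 0 0 0;0 0.1 0 0 0;0 0.1 0 0 0;0 0.1 0 0 0;0 0.1 0 0 0;0 0.1 0.01 0 0;0 0.1 0.01 0 0;0 0.1 0 0 0;0 0.08 0 0 0;0 0.06 0 0 0;0 0.05 0 0 0"}}

```text
t: 27.47
tcp_pos: [0.5313, -0.0829, 0.0888]
tool_rot: [0.994, 0.113, 0.0, 0.0]
force: [-2.8, -0.7, -0.2]
finger_gap: -0.001
gripper_force: 1.2
```

```bash
python3 -c "from h import *;dk()"
```

```text
dock frame tcp x -68.4 y -0.4 z 88.8 mm, force x -2.9 y -0.1 z -0.2, t 27.47
```

Emit:
{"method": "send_rows", "body": {"commands": "0 0.06 0 0 0;0 0.06 0 0 0;0 0.06 0 0 0;0 0.06 0 0 0;0 0.06 0 0 0"}}

```text
t: 27.88
tcp_pos: [0.5337, -0.0816, 0.0889]
tool_rot: [0.994, 0.113, -0.003, -0.001]
force: [-10.0, -5.2, 5.6]
finger_gap: 0.001
gripper_force: 5.4
```

```bash
python3 -c "from h import *;dk()"
```

```text
dock frame tcp x -65.7 y 0.3 z 88.9 mm, force x -10.9 y -2.8 z 5.6, t 27.88
```

Emit:
{"method": "send_rows", "body": {"commands": "0 0.08 0 0 0;0 0.08 0 0 0;0 0.08 0 0 0;0 0.08 0 0 0"}}

```text
t: 28.22
tcp_pos: [0.5351, -0.0799, 0.0884]
tool_rot: [0.993, 0.114, -0.009, -0.002]
force: [-18.3, -7.3, 10.8]
finger_gap: -0.003
gripper_force: 10.0
```

```bash
python3 -c "from h import *;dk()"
```

```text
dock frame tcp x -64.0 y 1.7 z 88.4 mm, force x -19.4 y -3.0 z 10.8, t 28.22
```

Emit:
{"method": "send_rows", "body": {"commands": "0 0.08 0 0 0;0 0.08 0 0 0;0 0.08 0 0 0;0 0 0 0 0"}}

```text
t: 28.55
tcp_pos: [0.5354, -0.079, 0.0883]
tool_rot: [0.993, 0.115, -0.013, -0.002]
force: [-25.4, -11.2, 14.7]
finger_gap: 0.004
gripper_force: 13.6
```

```bash
python3 -c "from h import *;dk()"
```

```text
dock frame tcp x -63.4 y 2.5 z 88.3 mm, force x -27.3 y -5.3 z 14.7, t 28.55
```

Emit:
{"method": "send_rows", "body": {"commands": "0 -0.2 0 0 0;0 -0.5 0 0 0;0 -0.8 0 0 0;0 -0.8 0 0 0;0 -0.3 0 -0.8 0;0 0 0 -1 0;0 0 0 -1 0;0 0 0 -1 0;0 0 0 -1 0;0 0 0 0 0;0 0 0 0 0"}}

```text
t: 29.47
tcp_pos: [0.4987, -0.0912, 0.1863]
tool_rot: [0.994, 0.113, 0.003, 0.001]
force: [-0.2, 0.2, 0.8]
finger_gap: -0.002
gripper_force: 0.0
```

Run:
```python
from h import *
import pickle
dk();w=cams.snapshot("wrist");sd=cams.snapshot("side");pickle.dump((w,sd),open("s8.pkl","wb"))
a=cv2.resize(w["pixels"][0:240,190:370],(450,600),interpolation=2)
b=cv2.resize(sd["pixels"][175:245,290:360],(350,350),interpolation=2)
c=np.zeros((600,350,3),np.uint8);c[:350]=b
cv2.imwrite("pics/w8.png",np.hstack([a,c])[...,::-1])
```

```text
dock frame tcp x -101.9 y -1.2 z 186.3 mm, force x -0.2 y 0.2 z 0.8, t 29.47
```

View pics/w8.png

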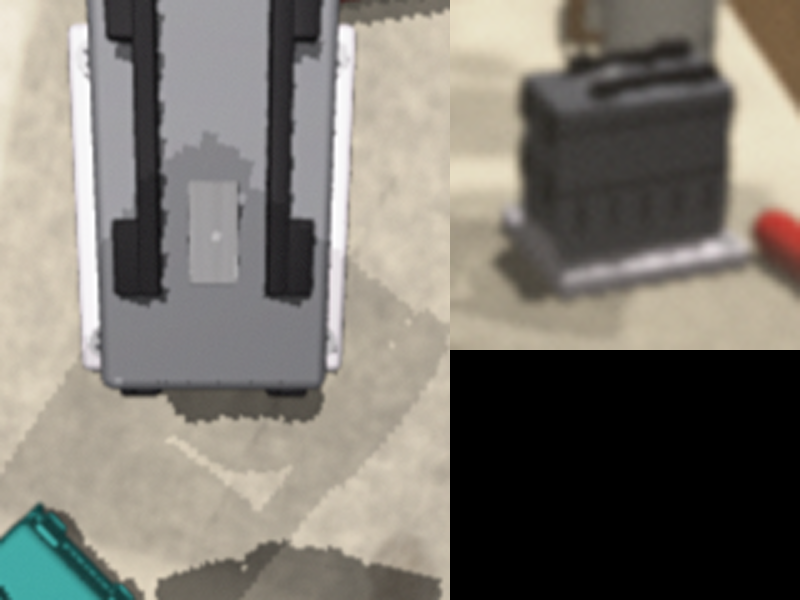

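Both cases are stacked flush in the side view. In the wrist view the shallow lid's front edge is at row ~387 (columns 102 to 325), its rails' near ends at row 297, and the plate's near edge at row ~368.

Run:
```python
from h import *
import pickle
w,sd=pickle.load(open("s8.pkl","rb"));k=2.5
q=lambda p:(np.array(p,float)+.5)/k-.5+[190,0]
a=np.radians(12.95);M=np.array([[np.cos(a),np.sin(a)],[-np.sin(a),np.cos(a)]])
f=lambda p,z:((unproj(w,q(p),z)[:,:2]-[.5978,-.0672])@M.T*1e3).round(1).tolist()
print("dock near",f([(83,368),(341,368)],.014),"far",f([(70,26),(354,26)],.014))
print("lid front",f([(102,387),(325,387)],.110))
print("rails near",f([(113,297),(313,297)],.119),"far lip near end",f([(105,40),(320,40)],.119))
# side-view edge positions: shallow vs deep vertical edges
X=lambda x,y,z:np.r_[np.array([.5978,-.0672])+M.T@[x,y],z]
print(proj(sd,[X(-.055,-.03,.072),X(-.055,-.03,.11),X(.055,-.03,.072),X(.055,-.03,.11)])*1-[290,175])
```

```text
dock near [[-57.5, 49.4], [-57.5, -48.9]] far [[57.6, 48.6], [57.7, -48.4]]
lid front [[-54.1, 28.9], [-54.1, -29.9]]
rails near [[-31.2, 24.1], [-31.2, -24.9]] far lip near end [[24.6, 23.9], [24.6, -24.6]]
[[21.64601623 34.51516066]
 [21.95192163 22.19181044]
 [57.00246091 28.72898294]
 [57.78920353 16.64730471]]
```

The camera puts both cases home within about 0.5 mm. The last push felt softer than the first, so I'll confirm with one more measured push on the shallow case.

Emit:
{"method": "send_rows", "body": {"commands": "0 -0.1 -0.06 0.8 0;0 0 0 1 0;0 0 0 1 0;0 0 0 1 0;0 0 0 0.6 0;0 0 0 0.25 0;0 0.3 0 0 0;0 0.5 0 0 0;0 0.4 0 0 0;0 0.3 0 0 0;0 0.1 0 0 0;0 0 0 0 0"}}

```text
t: 30.57
tcp_pos: [0.5273, -0.0828, 0.0926]
tool_rot: [0.994, 0.113, 0.001, 0.001]
force: [0.7, -0.9, -0.5]
finger_gap: -0.001
gripper_force: 0.0
```

```bash
python3 -c "from h import *;dk()"
```

```text
dock frame tcp x -72.2 y 0.6 z 92.6 mm, force x 0.4 y -1.0 z -0.5, t 30.57
```

Emit:
{"method": "send_rows", "body": {"commands": "0 0.1 0 0 0;0 0.1 0 0 0;0 0.1 0 0 0;0 0 0 0 0"}}

```text
t: 30.9
tcp_pos: [0.5321, -0.0816, 0.0921]
tool_rot: [0.994, 0.113, 0.0, 0.0]
force: [0.2, -0.2, -0.9]
finger_gap: 0.0
gripper_force: 0.0
```

```bash
python3 -c "from h import *;dk()"
```

```text
dock frame tcp x -67.2 y 0.7 z 92.1 mm, force x 0.2 y -0.2 z -0.9, t 30.90
```

Emit:
{"method": "send_rows", "body": {"commands": "0 0.1 0 0 0;0 0.1 0 0 0;0 0.05 0 0 0;0 0 0 0 0"}}

```text
t: 31.23
tcp_pos: [0.5332, -0.0803, 0.0915]
tool_rot: [0.994, 0.113, -0.004, -0.001]
force: [-7.4, -2.3, 2.9]
finger_gap: 0.004
gripper_force: 3.7
```

```bash
python3 -c "from h import *;dk()"
```

```text
dock frame tcp x -65.9 y 1.7 z 91.5 mm, force x -7.7 y -0.5 z 2.9, t 31.23
```

Emit:
{"method": "send_rows", "body": {"commands": "0 0.1 0 0 0;0 0.1 0 0 0;0 0.1 0 0 0;0 0.1 0 0 0;0 0.1 0 0 0;0 0.05 0 0 0;0 0 0 0 0"}}

```text
t: 31.82
tcp_pos: [0.5351, -0.0776, 0.091]
tool_rot: [0.993, 0.115, -0.013, -0.003]
force: [-22.6, -9.5, 13.8]
finger_gap: 0.002
gripper_force: 12.3
```

```bash
python3 -c "from h import *;dk()"
```

```text
dock frame tcp x -63.5 y 3.9 z 91.0 mm, force x -24.1 y -4.2 z 13.8, t 31.82
```

Emit:
{"method": "send_rows", "body": {"commands": "0 -0.2 0 0 0;0 -0.5 0 0 0;0 -0.8 0 0 0;0 -0.8 0 0 0;0 -0.3 0 -0.8 0;0 0 0 -1 0;0 0 0 -1 0;0 0 0 -1 0;0 0 0 -1 0;0 0 0 0 0;0 0 0 0 0"}}

```text
t: 32.73
tcp_pos: [0.4976, -0.0899, 0.1889]
tool_rot: [0.994, 0.113, 0.002, 0.001]
force: [-0.9, -0.2, 0.0]
finger_gap: -0.003
gripper_force: 0.0
```

Run:
```python
from h import *
import pickle
dk();w=cams.snapshot("wrist");w0=pickle.load(open("s8.pkl","rb"))[0]
a=np.radians(12.95);X=np.array([np.cos(a),np.sin(a)]);Y=np.array([-X[1],X[0]])
for c in(w0,w):
    g=cv2.cvtColor(c["pixels"],cv2.COLOR_RGB2GRAY).astype(float)
    xs=np.arange(-.062,-.048,.0005)
    v=[np.mean([g[tuple(proj(c,[np.r_[np.array([.5978,-.0672])+x*X+y*Y,.11]])[0].round().astype(int)[::-1])] for y in(-.005,0,.005)]) for x in xs]
    print(np.round(v).astype(int).tolist())
```

```text
dock frame tcp x -102.7 y 0.3 z 188.9 mm, force x -0.9 y 0.1 z 0.0, t 32.73
[89, 89, 85, 86, 86, 86, 86, 86, 87, 87, 87, 87, 87, 87, 80, 72, 85, 85, 101, 116, 126, 126, 128, 127, 127, 127, 127, 127]
[95, 84, 86, 86, 86, 87, 87, 87, 87, 86, 87, 87, 87, 86, 78, 71, 71, 88, 104, 119, 119, 126, 127, 127, 127, 127, 125, 126]
```

The front edge didn't move between the two hard pushes, and the gripper is touching nothing, so I'm handing in the job.

```bash
python3 -c "from station import sign_off;print(sign_off())"
```

```text
the job is handed in; nothing more can be done
None
```

The job is handed in at about 33 s: the deep case is on the dock with the shallow case on top, each pushed firmly against its stop (30 N and 27 N) and within about 0.5 mm of home by camera; the spring catches could not be seen directly, and the mug, carton and screwdriver were never touched.

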